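# Pop the nozzle tray of the yellow-lidded unit with the release pin

### The arm

A 7-joint arm with a two-finger parallel gripper is mounted at the origin on the work surface. World frame = base frame: x ahead of the robot, y to its left, z up, the work surface at z = 0. Lengths are in m, angles in rad, forces in N, time in s.
With the tool pointing down it reaches from about 0.425 to 0.925 m from the base axis. Payload 6.8 kg.
Tool frame: the origin (TCP) lies between the finger pads; the fingertips stand r.tip_extent ahead of it and the grasp point (between the pads) lies 5 mm behind it (r.tip_extent is the distance from the TCP to the fingertips, in m); y points along the fingers, x is the direction in which the jaws open and shut, and the axes are right-handed (so a half turn about y gives the same grasp; the last joint's range is limited). The gripper opens to 85 mm and grips with 20 to 120 N. Pads are 22 mm wide; open, the fingers measure 114 mm over their backs; the gripper's body (76 mm by 85 mm) begins 54 mm behind the grasp point. The pads swing forward as they close: fully open they stand 13 mm farther back than shut.
Start: joints at [1.161, 0.477, 0.022, 1.555, -0.011, 1.109, -0.083], TCP at [0.201, -0.645, 0.216] pointing down, gripper open.
Joint ranges: [-2.96, 2.96], [-0.34, 2.1], [-1.41, 1.46], [0.24, 2.44], [-1.37, 4.51], [0.17, 1.92], [-2.96, 2.96]. Speed limits (rad/s): [2.39, 2.39, 3.14, 3.14, 3.14, 3.14, 3.14].

### API

Orientations are given as a rotation vector (axis times angle).
In Python, from bench import r gives the robot as it stands.
- The arm moves only by the tool send_rows, never from a script. Its argument "plan" is a list of rows, each a list of 5 numbers: the shift along the tool's x, y, z in cm, then the turn about the tool's y in degrees, then the opening, from 0 (shut) to 1 (fully open). In form: [[dx, dy, dz, spin, grip], ...]. A call has 1 to 12 rows; each row shifts and turns the commanded pose from where the row before left it, along the tool's axes as they then stand; what a row does not reach is not made up. A row lasts 1/8 s, in which the tool goes at most 62.5 mm and 10.7 degrees, less where a joint would pass 70% of its speed; a pose out of reach is approached as far as the arm can. A call is refused whole if a number of a shift passes 6.25 or a number of a turn 10.7, either way. A call with a gripper value outside its range is refused whole. The fingers move at their own pace and stop on an object; "force" is the grip in N (left out, the last holds). Time passes only in rows, so rows that do not move let the fingers close. It gives the time, the measured TCP pose, the force and the opening at its end, in the units of the state.
- r.get_obs(): the state, without advancing time (a new reading comes with each control period).
- r.grab_frame(name): name is "scene" or "top" or "wrist"; returns a dict with "image" (400x640x3 uint8, red, green, blue), "camera_matrix" (3x3 intrinsics, pixels), "cam_to_world" (4x4, takes a point from camera to world coordinates). Camera axes: x right, y down, z forward; pixel columns grow to the right and rows downward; lengths in m; the calibration is good to about 2 mm. The wrist camera is an equidistant fisheye: a pixel r from the principal point sees the ray r / f radians off the axis. A picture is of the moment at which its call begins. There is no depth.
- r.hand_in(): hands the job in, once; it reports no verdict.
Trained networks look in the newest picture that a camera, given by its name, has taken for a name from the list of things; names that differ only in an ending like _2 or _b are one class to them, and where a whole thing is asked for, a point or a joint stands for the part that bears it (a point fixed in the world has none). Each returns a list of dicts, best first, with "p" (0 to 1); they miss things now and then, are a little off and sometimes report something else, mostly with a low value. They report only what shows in the picture. A call takes as long as a camera call. They do not tell look-alikes from the thing itself.
- r.recognise(camera, target): "rect" ([left, top, right, bottom] in pixels, round what is visible of it).
The state is a dict: "clock": time; "joints": joint angles; "qvel": joint speeds; "tau": joint torques, N m; "tcp_pos": TCP position; "orientation": TCP orientation; "contact_force": force on the tool from outside, world axes, zero at the start; "moment": the same for the moment, N m; "grip_width": finger opening in m.
Only numpy, scipy, OpenCV 4.12 (cv2) and the standard library are available. Lean on these libraries where they do the work, as an engineer would, in place of code of your own. Each camera call takes 0.05 s, during which the arm holds its last target.

### The job

The tray of spray nozzles in the yellow-lidded unit is locked in. Take the red-handled release pin from the tool stand, push it down through the round hole in the yellow lid until the hidden catch trips and the tray springs out, then put the pin back upright in the stand's well it came from and let go. Leave the blue-lidded unit shut and the blue-handled punch in its place.

Things in the scene. Friction and masses are not known exactly. Their poses are not given: they have to be found in the camera images.
- pin: Loose release pin, about 0.12 kg, standing tip down in the stand: steel shank 8 mm across, 70 mm long; steel collar 48 mm across, 5 mm thick; round red handle 26 mm across, 60 mm long. Origin at the shank's tip, z along the pin to the handle: collar's underside at z = 70, handle from 75 to 135 mm. In the stand the collar rests on the stand's top. May be gripped at any yaw.
- well (a point): Centre of the mouth of the pin's well, in the black top of the fixed tool stand, 84 mm above the table; z up. Square through hole 26 mm wide, deeper than the pin's shank. The stand's top is 60 mm (this frame's x) by 150 mm (its y), the foot 80 by 160 mm; the punch's well is 80 mm away towards -y.
- punch: Blue-handled punch, loose in the stand's other well; must stay there. Collar and handle like the pin's, but its shank is 20 mm thick and 30 mm long, too short to reach the catch. The handles of both stand 149 mm above the table at the top. Origin at the lower end of its shank, z up.
- yellow_hole (a point): Centre of the round hole, 26 mm across with a white ring, in the middle of the yellow lid, at the lid's upper surface, 85 mm above the table; z up, x towards the side where the tray comes out. The fixed unit is a white box 130 mm (x) by 110 mm (y), 85 mm high. The sprung catch is a flat 44 mm square pad 40 mm below this point.
- yellow_catch (a joint): Downward travel of the yellow unit's hidden catch, m: 0 at rest, frees the tray at about 0.007, stops hard at 0.014. Spring: 3 N at first touch, 5 N where it frees the tray, 7 N at the stop; comes back up by itself.
- yellow_tray (a joint): Travel of the yellow unit's tray out of the unit's side, m: 0 locked in, 0.045 sprung right out. When the catch is pressed the tray springs out by itself in about half a second and stays out.
- blue_tray (a joint): The same for the blue-lidded unit, which is otherwise the same shape and must stay shut: 0 locked in.
Not all that is in view belongs to the job. Leave any green look-alike of the pin alone.

How it is judged:
On the way:
1. with the pin's shank through the hole in the yellow lid, the catch is pressed down until it frees the tray (value of joint yellow_catch above 0.006 m and z of pin in the frame of yellow_hole below -0.04 m and horizontal distance between pin and yellow_hole below 0.016 m), for 0.05 s.
At the end, for the whole second after the job is handed in: Yellow tray out over 35 mm, its catch back up (under 3 mm); pin at rest in its own well: within 18 mm of its centre, tip over 60 mm below the stand's top, upright within 10 degrees; blue tray shut (under 5 mm); punch within 30 mm of its start (value of joint yellow_tray above 0.035 m and value of joint yellow_catch below 0.003 m and value of joint blue_tray below 0.005 m and horizontal distance between pin and well below 0.018 m and z of pin in the frame of well below -0.06 m and angle between pin's own z axis and vertical below 0.17 rad and linear speed of pin below 0.02 m/s and distance of punch from where it was at the start of the episode below 0.03 m); the robot touches nothing.
It fails at once if the blue unit's tray is released (out by more than 10 mm) (value of joint blue_tray above 0.01 m).
It fails at once if the punch is moved more than 30 mm (distance of punch from where it was at the start of the episode above 0.03 m).
It also fails if it takes over 64 s, if anything falls off the work surface, if the arm or the gripper's body presses on something with over 40 N, if the wrist force passes 120 N, or if a joint passes its speed limit or range.

## Working session

There is one attempt and no reset: what is moved stays moved. The work goes in short steps, Python scripts to look and compute and a tool call to move; the robot and the scene stay as the last step left them, time stands still between calls to the robot, and variables do not carry over. Pictures are saved under pics/ and viewed, and the job is handed in when it is done.

Besides the shell and the picture viewer there is one more tool, called after "Call:" as name([rows], argument=value, ...), one row to a line, values as JSON. send_rows: Moves the arm, as the interface text tells. Its arguments: {"type":"object","properties":{"plan":{"type":"array","items":{"type":"array","items":{"type":"number"}}},"force":{"type":"number"}},"required":["plan"]}

```bash
mkdir -p pics; ls; python3 - <<'E'
from bench import r
import cv2,numpy as np
o=r.get_obs();print({k:np.round(v,3) for k,v in o.items()}, r.tip_extent)
for c in ["scene","top","wrist"]:
    f=r.grab_frame(c);cv2.imwrite(f"pics/{c}0.png",f["image"][:,:,::-1]);print(c,f["camera_matrix"].round(1).tolist(),f["cam_to_world"].round(3).tolist())
    for t in ["pin","punch","well","yellow_hole","yellow_tray","blue_tray"]:
        try: print(t,[(round(d["p"],2),np.round(d["rect"]).tolist()) for d in r.recognise(c,t)])
        except Exception as e: print(t,e)
E
```

```text
pics
{'clock': np.float64(0.0), 'joints': array([ 1.161,  0.478,  0.022,  1.556, -0.012,  1.109, -0.083]), 'qvel': array([-0.001,  0.001, -0.   , -0.001, -0.   ,  0.   ,  0.001]), 'tau': array([ 0.0000e+00, -5.9646e+01,  1.6080e+00, -2.8120e+01,  1.3000e-02,
        9.0000e-03, -0.0000e+00]), 'tcp_pos': array([ 0.2  , -0.644,  0.215]), 'orientation': array([-1.336,  0.985, -0.983]), 'contact_force': array([-0.151,  1.133,  0.126]), 'moment': array([-0.019, -0.021,  0.026]), 'grip_width': np.float64(0.085)} 0.014
scene [[407.5, 0.0, 323.8], [0.0, 407.5, 194.9], [0.0, 0.0, 1.0]] [[-0.847, 0.311, -0.432, 0.924], [0.532, 0.527, -0.663, 0.662], [0.021, -0.791, -0.612, 0.708], [0.0, 0.0, 0.0, 1.0]]
pin [(0.9, [356.0, 172.0, 379.0, 214.0]), (0.69, [256.0, 192.0, 274.0, 237.0]), (0.56, [316.0, 185.0, 337.0, 230.0])]
punch [(0.94, [297.0, 175.0, 315.0, 204.0])]
well [(0.76, [284.0, 190.0, 350.0, 250.0])]
yellow_hole [(0.98, [251.0, 141.0, 304.0, 189.0]), (0.47, [282.0, 192.0, 350.0, 251.0]), (0.33, [254.0, 166.0, 262.0, 186.0])]
yellow_tray [(0.6, [249.0, 162.0, 266.0, 185.0])]
blue_tray [(0.
[... 162 characters left out ...]
0.006, -0.057, -0.998, 1.042], [0.0, 0.0, 0.0, 1.0]]
pin [(0.94, [294.0, 251.0, 315.0, 274.0]), (0.78, [277.0, 184.0, 298.0, 208.0]), (0.6, [312.0, 118.0, 337.0, 144.0])]
punch [(0.82, [314.0, 169.0, 336.0, 195.0])]
well [(0.96, [266.0, 166.0, 345.0, 221.0]), (0.24, [317.0, 170.0, 338.0, 194.0])]
yellow_hole [(0.92, [405.0, 166.0, 469.0, 233.0])]
yellow_tray [(0.52, [423.0, 166.0, 443.0, 168.0])]
blue_tray [(0.17, [432.0, 197.0, 448.0, 209.0])]
wrist [[309.7, 0.0, 319.0], [0.0, 309.7, 196.2], [0.0, 0.0, 1.0]] [[0.298, -0.922, -0.248, 0.264], [-0.955, -0.288, -0.079, -0.626], [0.001, 0.26, -0.966, 0.374], [0.0, 0.0, 0.0, 1.0]]
pin []
punch []
well []
yellow_hole []
yellow_tray []
blue_tray []
```

View pics/scene0.png

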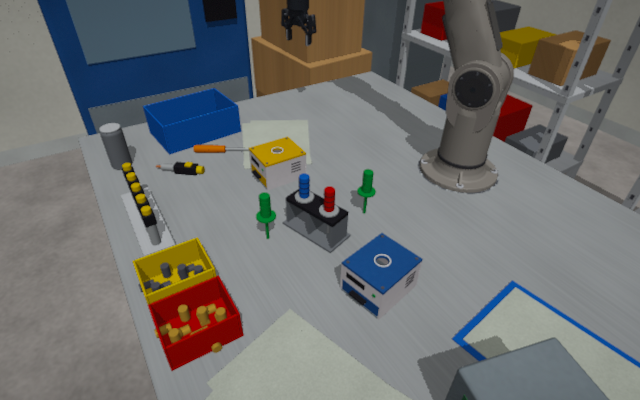

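View pics/top0.png

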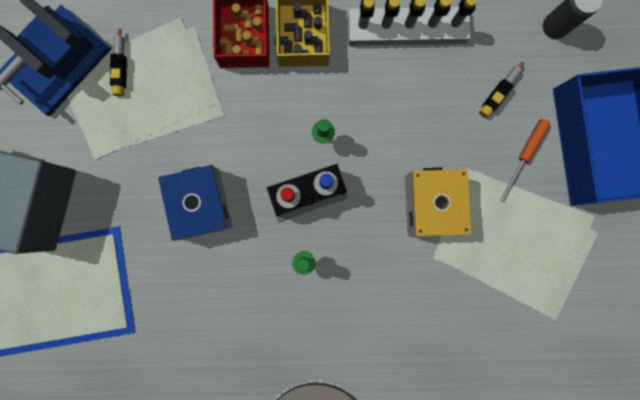

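```bash
python3 - <<'E'
import cv2
a=cv2.imread('pics/top0.png')[100:300,250:480];b=cv2.imread('pics/scene0.png')[120:330,230:400]
cv2.imwrite('pics/crop_t.png',cv2.resize(a,None,fx=3,fy=3,interpolation=cv2.INTER_CUBIC)[:600,:800])
cv2.imwrite('pics/crop_s.png',cv2.resize(b,None,fx=2.8,fy=2.8,interpolation=cv2.INTER_CUBIC))
E
```

```text
(no output)
```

View pics/crop_t.png

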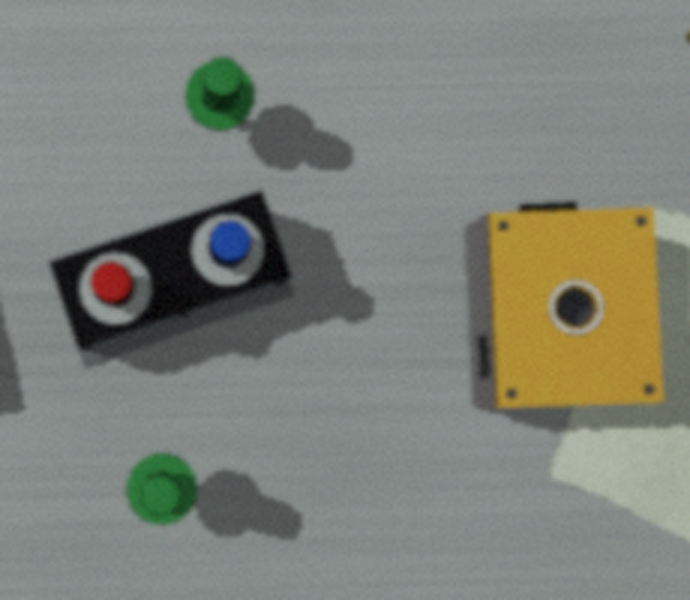

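View pics/crop_s.png

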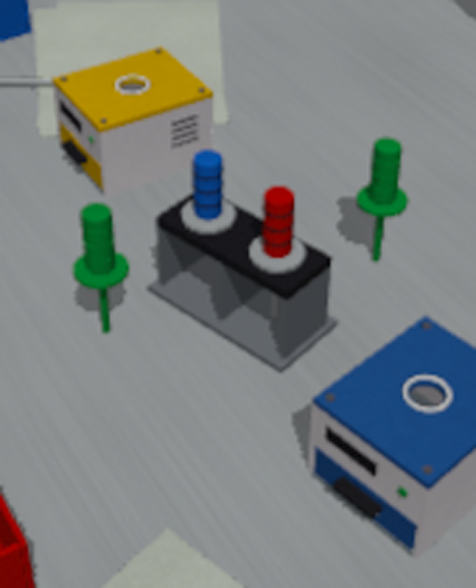

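The top view shows three look-alikes: red handle at (287,195) in the stand, and green ones at (323,131) and (303,262) on the bare table. Red fits, as it is red-handled and sits in the stand's black top beside the blue punch at (326,181). The enlarged crops confirm this. The yellow hole is at about (442,202). Next I'll measure metric positions.

```bash
cat > h.py <<'E'
import cv2,numpy as np
from scipy.spatial.transform import Rotation as R
def ray(f,u,v):
    K=f["camera_matrix"];T=f["cam_to_world"]
    d=T[:3,:3]@np.array([(u-K[0,2])/K[0,0],(v-K[1,2])/K[1,1],1.]);return T[:3,3],d
def at(f,u,v,z):
    o,d=ray(f,u,v);return o+d*(z-o[2])/d[2]
def proj(f,p):
    T=f["cam_to_world"];K=f["camera_matrix"];c=T[:3,:3].T@(np.asarray(p)-T[:3,3]);c=K@c;return c[:2]/c[2]
def blob(m,x0=0,y0=0,x1=640,y1=400):
    z=np.zeros_like(m,np.uint8);z[y0:y1,x0:x1]=m[y0:y1,x0:x1];n,l,s,c=cv2.connectedComponentsWithStats(z)
    if n<2:return None,0,z
    i=1+s[1:,4].argmax();return c[i],s[i,4],(l==i).astype(np.uint8)
E
python3 - <<'E'
from bench import r
from h import *
o=r.get_obs();print(R.from_rotvec(o["orientation"]).as_matrix().round(3))
T=r.grab_frame("top");S=r.grab_frame("scene")
def hsv(f):return cv2.cvtColor(f["image"],cv2.COLOR_RGB2HSV).astype(int)
h=hsv(T);I=T["image"].astype(int)
red=((h[...,0]<8)|(h[...,0]>172))&(h[...,1]>150)&(h[...,2]>90)
blue=(abs(h[...,0]-113)<12)&(h[...,1]>120)&(h[...,2]>90)
green=(abs(h[...,0]-65)<15)&(h[...,1]>120)
yel=(abs(h[...,0]-22)<8)&(h[...,1]>120)
for n,m,b,z in [("red",red,(260,160,350,225),.147),("bluetop",blue,(305,165,345,200),.147)]:
    c,a,_=blob(m,*b);print(n,c,a,at(T,*c,z).round(4))
blk=(I.max(2)<60)
c,a,m=blob(blk,260,155,355,225);print('blk',c,a)
# stand outline: blk + interior
pts=cv2.findContours(m,cv2.RETR_EXTERNAL,cv2.CHAIN_APPROX_NONE)[0];hull=cv2.convexHull(np.vstack(pts));rc=cv2.minAreaRect(hull);B=cv2.boxPoints(rc)
W=np.array([at(T,*p,.084) for p in B]);print('stand',B.round(1).tolist(),W.round(4).tolist(),W.mean(0).round(4),np.linalg.norm(W[0]-W[1]),np.linalg.norm(W[1]-W[2]))
c,a,m=blob(yel,400,155,480,245);hull=cv2.convexHull(np.vstack(cv2.findContours(m,cv2.RETR_EXTERNAL,cv2.CHAIN_APPROX_NONE)[0]));rc=cv2.minAreaRect(hull);B=cv2.boxPoints(rc)
W=np.array([at(T,*p,.085) for p in B]);print('lid',W.round(4).tolist(),W.mean(0).round(4),np.linalg.norm(W[0]-W[1]),np.linalg.norm(W[1]-W[2]))
# ring
wh=(h[...,1]<60)&(h[...,2]>140);z=np.zeros_like(m);z[188:218,428:458]=wh[188:218,428:458]
ring=np.argwhere(z)[:,::-1].astype(np.float32);e=cv2.fitEllipse(cv2.convexHull(ring.astype(np.int32)));print('ring top',e,at(T,*e[0],.085).round(4))
hs=hsv(S);wh=(hs[...,1]<60)&(hs[...,2]>130);z=np.zeros_like(m);z[143:158,268:288]=wh[143:158,268:288]
ring=np.argwhere(z)[:,::-1];e=cv2.fitEllipse(cv2.convexHull(ring.astype(np.int32)));print('ring scene',e,at(S,*e[0],.085).round(4))
red=((hs[...,0]<8)|(hs[...,0]>172))&(hs[...,1]>150)&(hs[...,2]>60)
c,a,_=blob(red,310,180,345,225);print('red scene',c,a,at(S,*c,.119).round(4))
c,a,_=blob((abs(hs[...,0]-113)<12)&(hs[...,1]>120),290,165,320,206);print('blue scene',c,a,at(S,*c,.119).round(4))
for n,b in [("g1",(300,110,345,150)),("g2",(280,245,325,280))]:
    c,a,_=blob(green,*b);print(n,c,at(T,*c,.08).round(3))
for f,n in((T,'top'),(S,'scene')):
    for d in r.recognise(n,"pin")[:3]: print(n,d["rect"])
E
```

```text
[[ 0.297 -0.     0.955]
 [-0.955  0.     0.297]
 [-0.    -1.     0.   ]]
red [286.73770492 193.67213115] 122 [0.5081 0.044  0.147 ]
bluetop [326.26315789 179.94736842] 133 [ 0.5323 -0.0303  0.147 ]
blk [307.96260477 192.68085106] 1551
stand [[266.70001220703125, 187.10000610351562], [337.5, 163.5], [348.79998779296875, 197.39999389648438], [278.0, 221.0]] [[0.5268, 0.0869, 0.084], [0.5713, -0.0557, 0.084], [0.5027, -0.0766, 0.084], [0.4586, 0.0655, 0.084]] [0.5149 0.005  0.084 ] 0.14939934271745728 0.071701742918584
lid [[0.5558, -0.2046, 0.085], [0.5586, -0.3164, 0.085], [0.4255, -0.3171, 0.085], [0.4229, -0.2062, 0.085]] [ 0.4907 -0.2611  0.085 ] 0.1117847738931693 0.13305347267344056
ring top ((441.59661865234375, 201.9989013671875), (16.674718856811523, 17.754497528076172), 119.64582061767578) [ 0.4896 -0.2617  0.085 ]
ring scene ((276.6658630371094, 149.76487731933594), (6.380136966705322, 11.602651596069336), 89.7027587890625) [ 0.4887 -0.2637  0.085 ]
red scene [328.96566524 198.80686695] 233 [0.5062 0.0429 0.119 ]
blue scene [303.67555556 185.44      ] 225 [ 0.5309 -0.0326  0.119 ]
g1 [322.888 131.12 ] [ 0.638 -0.028  0.08 ]
g2 [303.4375     262.52604167] [0.375 0.017 0.08 ]
top [290.9, 247.2, 314.7, 276.4]
top [276.2, 183.6, 299.4, 210.2]
top [308.4, 119.5, 337.9, 143.0]
scene [354.1, 168.1, 376.3, 199.8]
scene [320.1, 187.4, 338.2, 232.7]
scene [258.1, 193.6, 277.1, 237.3]
```

Call:
send_rows([
  [-4,0,3.5,0,1],
  [-4,0,3.5,0,1],
  [-4,0,3.5,0,1],
  [-4,0,3.5,0,1],
  [-4,0,3.5,0,1],
  [-4,0,3.5,0,1],
  [-4,0,3.5,0,1],
  [-4,0,3.5,0,1],
  [-4,0,3.5,0,1],
  [-4,0,3.5,0,1],
  [-4,0,3.5,0,1],
  [-4,0,3.5,0,1],
], force=80)

```text
clock: 2.75
tcp_pos: [0.4596, -0.0599, 0.2168]
orientation: [-1.337, 0.983, -0.985]
contact_force: [1.2, -0.3, -0.3]
grip_width: 0.0855
```

Call:
send_rows([
  [0,0,0,-10,1],
  [0,0,0,-10,1],
  [0,0,0,-10,1],
  [0,0,0,-10,1],
  [0,0,0,-10,1],
  [0,0,0,-10,1],
  [0,0,0,-10,1],
  [0,0,0,-10,1],
  [0,0,0,-10,1],
  [0,0,0,0,1],
])

```text
clock: 4.0
tcp_pos: [0.4591, -0.0615, 0.2165]
orientation: [-1.558, -0.236, 0.235]
contact_force: [-0.5, 0.1, 0.3]
grip_width: 0.0856
```

```bash
cat >> h.py <<'E'
def go(r,p):
    o=r.get_obs();M=R.from_rotvec(o["orientation"]).as_matrix()
    print('t',o["clock"].round(2),'tcp',o["tcp_pos"].round(4),'x',M[:,0].round(3),'y',M[:,1].round(3),'z',M[:,2].round(3),'F',o["contact_force"].round(1),'w',o["grip_width"].round(4))
    print('need cm',(M.T@(np.array(p)-o["tcp_pos"])*100).round(2))
E
python3 - <<'E'
from bench import r
from h import *
go(r,(.507,.0437,.117))
f=r.grab_frame("wrist");cv2.imwrite("pics/w1.png",f["image"][:,:,::-1])
E
```

```text
Traceback (most recent call last):
  File "h.py", line 16, in go
    print('t',o["clock"].round(2),'tcp',o["tcp_pos"].round(4),'x',M[:,0].round(3),'y',M[:,1].round(3),'z',M[:,2].round(3),'F',o["contact_force"].round(1),'w',o["grip_width"].round(4))
              ^^^^^^^^^^^^^^^^
AttributeError: 'float' object has no attribute 'round'
```

```bash
sed -i 's/o\["clock"\].round(2)/round(float(o["clock"]),2)/; s/o\["grip_width"\].round(4)/round(float(o["grip_width"]),4)/' h.py
python3 - <<'E'
from bench import r
from h import *
go(r,(.507,.0437,.117))
f=r.grab_frame("wrist");cv2.imwrite("pics/w1.png",f["image"][:,:,::-1])
E
```

```text
t 4.0 tcp [ 0.4591 -0.0615  0.2165] x [0.955 0.295 0.   ] y [ 0. -0. -1.] z [-0.295  0.955 -0.   ] F [-0.5  0.1  0.3] w 0.0856
need cm [7.69 9.95 8.64]
```

View pics/w1.png

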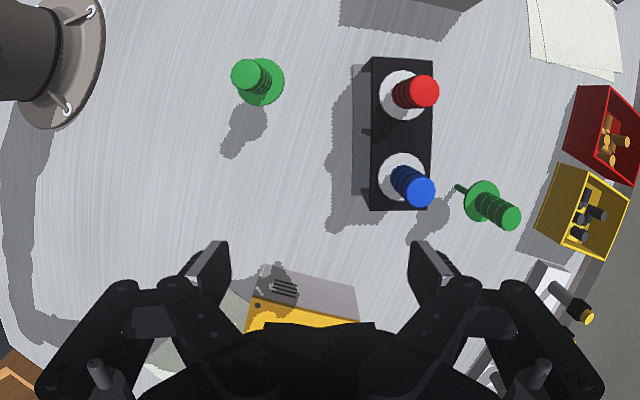

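The wrist view shows the red pin at (420,92) and punch at (415,185) in the stand, whose long axis is now perpendicular to the jaws. Both green ones stay clear of the path. I'll move above the red pin.

Call:
send_rows([
  [2.6,0,2.9,0,1],
  [2.6,0,2.9,0,1],
  [2.5,0,2.84,0,1],
  [0,0,0,0,1],
  [0,0,0,0,1],
])

```text
clock: 4.68
tcp_pos: [0.5065, 0.0433, 0.2162]
orientation: [-1.559, -0.235, 0.236]
contact_force: [0.2, 0.5, 0.4]
grip_width: 0.0858
```

```bash
python3 - <<'E'
from bench import r
from h import *
go(r,(.507,.0437,.117))
f=r.grab_frame("wrist");cv2.imwrite("pics/w2.png",f["image"][:,:,::-1])
E
```

```text
t 4.67 tcp [0.5065 0.0433 0.2162] x [ 0.955  0.295 -0.001] y [-0.001 -0.001 -1.   ] z [-0.295  0.955 -0.   ] F [0.2 0.5 0.4] w 0.0858
need cm [0.07 9.92 0.03]
```

View pics/w2.png

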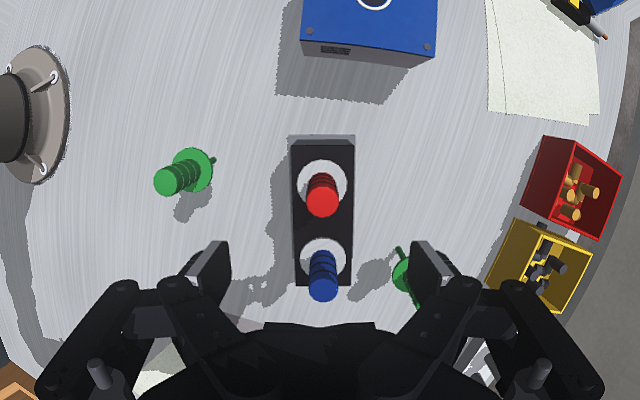

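The red handle is at (321,195), centred between the jaws. I'll descend and grip.

Call:
send_rows([
  [0,3,0,0,1],
  [0,3,0,0,1],
  [0,2.5,0,0,1],
  [0,1.4,0,0,1],
  [0,0,0,0,1],
  [0,0,0,0,0],
  [0,0,0,0,0],
  [0,0,0,0,0],
  [0,0,0,0,0],
  [0,0,0,0,0],
  [0,0,0,0,0],
], force=80)

```text
clock: 6.1
tcp_pos: [0.5077, 0.0442, 0.1181]
orientation: [-1.558, -0.238, 0.236]
contact_force: [0.7, 0.3, 5.2]
grip_width: 0.023
```

```bash
python3 - <<'E'
from bench import r
from h import *
go(r,(.507,.0437,.117))
f=r.grab_frame("wrist");cv2.imwrite("pics/w3.png",f["image"][:,:,::-1])
f=r.grab_frame("scene");cv2.imwrite("pics/s3.png",cv2.resize(f["image"][120:330,220:430,::-1],None,fx=2.8,fy=2.8))
E
```

```text
t 6.1 tcp [0.5077 0.0442 0.1181] x [0.955 0.297 0.002] y [ 0.002  0.    -1.   ] z [-0.297  0.955 -0.   ] F [0.7 0.3 5.2] w 0.023
need cm [-0.08  0.11 -0.03]
```

View pics/w3.png

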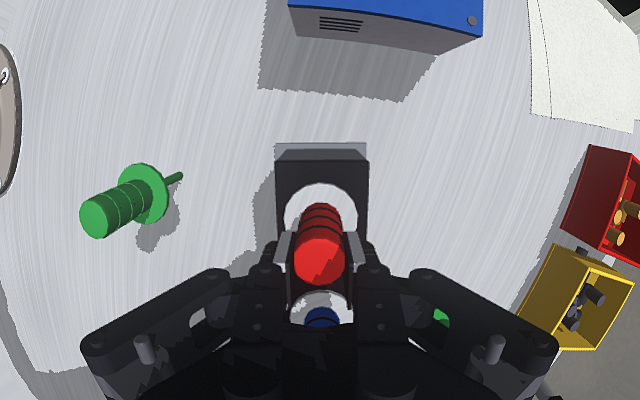

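View pics/s3.png

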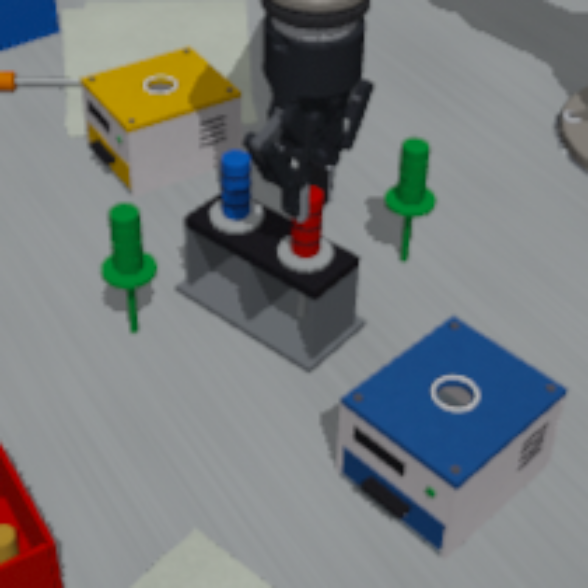

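Grip holds (23 mm reading, handle between the pads). I'll lift clear of the punch (tip over 0.149) and check.

Call:
send_rows([
  [0,-1.5,0,0,0],
  [0,-3,0,0,0],
  [0,-3,0,0,0],
  [0,-3,0,0,0],
  [0,-3,0,0,0],
  [0,-2,0,0,0],
  [0,0,0,0,0],
  [0,0,0,0,0],
])

```text
clock: 7.2
tcp_pos: [0.5061, 0.0438, 0.2716]
orientation: [-1.558, -0.236, 0.238]
contact_force: [0.4, -0.5, -1.8]
grip_width: 0.023
```

```bash
python3 - <<'E'
from bench import r
from h import *
go(r,(.489,-.262,.270))
f=r.grab_frame("wrist");cv2.imwrite("pics/w4.png",f["image"][:,:,::-1])
f=r.grab_frame("scene");cv2.imwrite("pics/s4.png",cv2.resize(f["image"][60:270,220:430,::-1],None,fx=2.8,fy=2.8))
E
```

```text
t 7.2 tcp [0.5061 0.0438 0.2716] x [ 0.955  0.297 -0.002] y [-0.002 -0.    -1.   ] z [-0.297  0.955  0.   ] F [ 0.4 -0.5 -1.8] w 0.023
need cm [-10.72   0.17 -28.69]
```

View pics/w4.png

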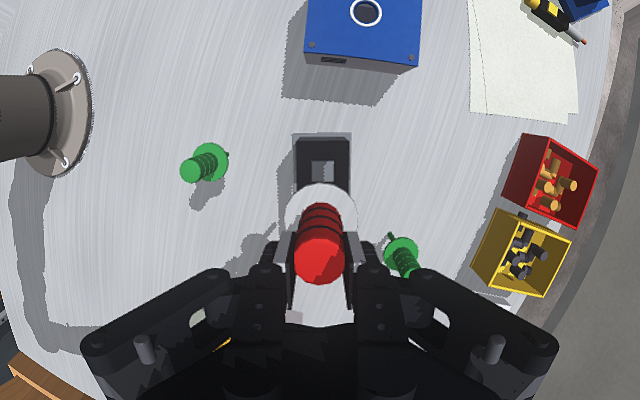

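View pics/s4.png

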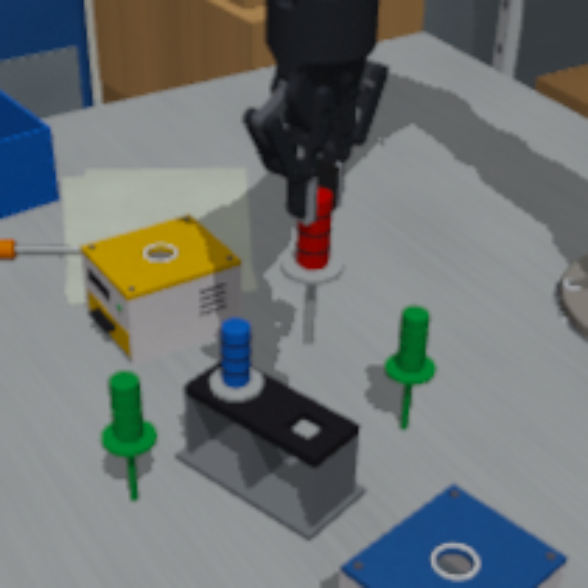

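The pin is held roughly upright, the punch stays in its place, and the empty well shows at crop (306,429). I'll check the pin's tilt by reprojection and measure the empty well.

```bash
python3 - <<'E'
from bench import r
from h import *
f=r.grab_frame("scene")
for z in (0,.07,.075,.135): print(z,proj(f,(.5065,.0438,.1675+z)).round(1))
I=f["image"]
cv2.imwrite("pics/s5.png",cv2.resize(I[120:220,300:360,::-1],None,fx=6,fy=6,interpolation=cv2.INTER_NEAREST))
g=I[205:222,318:342].astype(int).mean(2); m=(g>110)
ys,xs=np.nonzero(m);print('well px',xs.mean()+318,ys.mean()+205,m.sum(), at(f,xs.mean()+318,ys.mean()+205,.084).round(4))
print('proj well',proj(f,(.5085,.0449,.084)))
t=r.grab_frame("top");print('top',proj(t,(.5085,.0449,.084)))
E
```

```text
0 [329.7 182.2]
0.07 [330.7 155.9]
0.075 [330.8 154. ]
0.135 [331.7 129.1]
well px 331.1219512195122 211.02439024390245 41 [0.5024 0.0482 0.084 ]
proj well [328.19663129 211.09370805]
top [287.89842218 195.78508221]
```

View pics/s5.png

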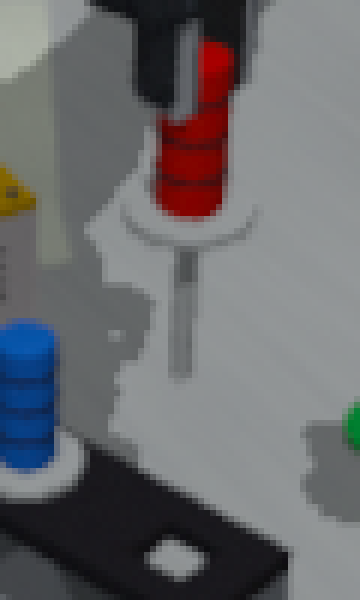

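```bash
python3 - <<'E'
from bench import r
from h import *
f=r.grab_frame("scene")
print(at(f,329.3,212.8,.084).round(4))
for s in ((1,1),(1,-1),(-1,-1),(-1,1)):
    a=np.array([.955,.297,0]);b=np.array([-.297,.955,0]);p=np.array([.508,.0445,.084])+.013*(s[0]*a+s[1]*b);print(((proj(f,p)-[300,120])*6).round(0))
f=r.grab_frame("wrist");cv2.imwrite("pics/w5.png",cv2.resize(f["image"][120:300,240:400,::-1],None,fx=3,fy=3))
E
```

```text
[0.5096 0.0515 0.084 ]
[174. 576.]
[124. 547.]
[166. 516.]
[216. 544.]
```

Call:
send_rows([
  [-0.7,0,-1.9,0,0],
  [-1.4,0,-3.8,0,0],
  [-1.6,0,-4.3,0,0],
  [-1.6,0,-4.3,0,0],
  [-1.6,0,-4.3,0,0],
  [-1.6,0,-4.3,0,0],
  [-1.4,0,-3.8,0,0],
  [-0.8,0,-2.0,0,0],
  [0,0,0,0,0],
  [0,0,0,0,0],
  [0,0,0,0,0],
])

```text
clock: 8.88
tcp_pos: [0.4905, -0.2599, 0.2726]
orientation: [-1.557, -0.239, 0.239]
contact_force: [0.6, -0.1, -0.6]
grip_width: 0.0233
```

```bash
python3 - <<'E'
from bench import r
from h import *
go(r,(.489,-.2625,.200))
o=r.get_obs()
f=r.grab_frame("scene");x0,y0=240,70
cv2.imwrite("pics/s6.png",cv2.resize(f["image"][y0:y0+110,x0:x0+80,::-1],None,fx=5,fy=5,interpolation=cv2.INTER_CUBIC))
for z in (0,.07,.135): print(z,((proj(f,o["tcp_pos"]-[0,0,.104]+[0,0,z])-[x0,y0])*5).round(1))
f=r.grab_frame("top");x0,y0=390,150
cv2.imwrite("pics/t6.png",cv2.resize(f["image"][y0:y0+110,x0:x0+110,::-1],None,fx=5,fy=5,interpolation=cv2.INTER_CUBIC))
for z in (0,.07,.135): print(z,((proj(f,o["tcp_pos"]-[0,0,.104]+[0,0,z])-[x0,y0])*5).round(1))
f=r.grab_frame("wrist");cv2.imwrite("pics/w6.png",f["image"][:,:,::-1])
E
```

```text
t 8.88 tcp [ 0.4905 -0.2599  0.2726] x [0.954 0.3   0.   ] y [ 0.  0. -1.] z [-0.3    0.954  0.   ] F [ 0.6 -0.1 -0.6] w 0.0233
need cm [-0.23  7.26 -0.2 ]
0 [176.1 273.3]
0.07 [169.3 155.6]
0.135 [162.4  37.7]
0 [315.1 244.7]
0.07 [376.6 231.7]
0.135 [444.  217.5]
```

View pics/s6.png

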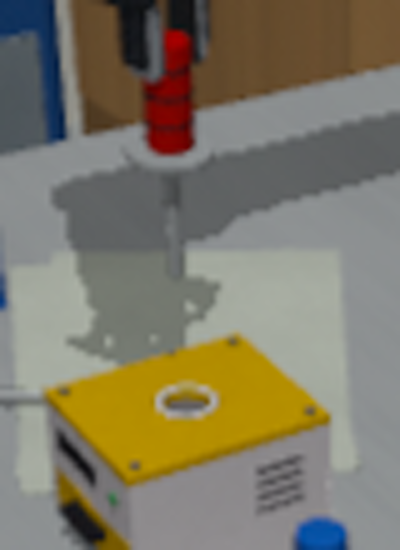

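View pics/t6.png

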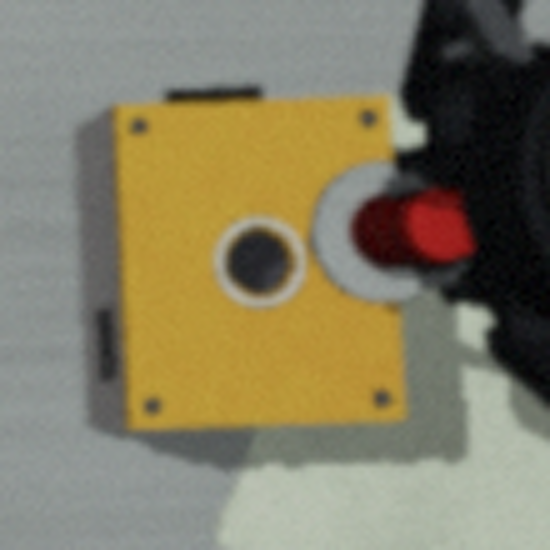

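View pics/w6.png

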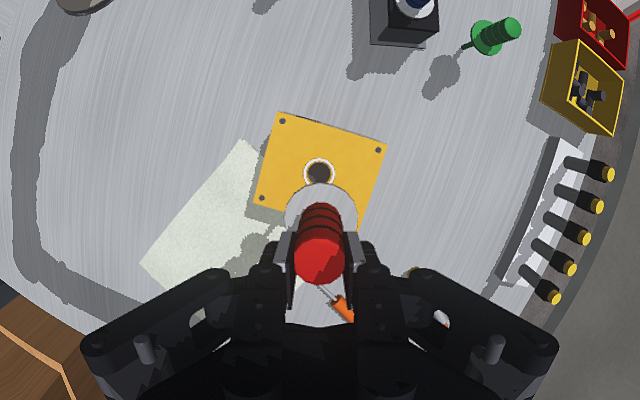

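Call:
send_rows([
  [-0.25,1,-0.2,0,0],
  [0,2.5,0,0,0],
  [0,2.5,0,0,0],
  [0,1.3,0,0,0],
  [0,0,0,0,0],
  [0,0,0,0,0],
])

```text
clock: 9.78
tcp_pos: [0.4888, -0.2647, 0.2002]
orientation: [-1.559, -0.238, 0.236]
contact_force: [0.7, -1.2, -0.7]
grip_width: 0.0229
```

```bash
python3 - <<'E'
from bench import r
from h import *
go(r,(.4887,-.262,.139))
f=r.grab_frame("scene");x0,y0=240,90
cv2.imwrite("pics/s7.png",cv2.resize(f["image"][y0:y0+90,x0:x0+80,::-1],None,fx=6,fy=6,interpolation=cv2.INTER_CUBIC))
f=r.grab_frame("top");x0,y0=390,150
cv2.imwrite("pics/t7.png",cv2.resize(f["image"][y0:y0+110,x0:x0+110,::-1],None,fx=5,fy=5,interpolation=cv2.INTER_CUBIC))
E
```

```text
t 9.78 tcp [ 0.4888 -0.2647  0.2002] x [0.955 0.297 0.001] y [ 0.001 -0.001 -1.   ] z [-0.297  0.955 -0.001] F [ 0.7 -1.2 -0.7] w 0.0229
need cm [0.06 6.12 0.26]
```

View pics/s7.png

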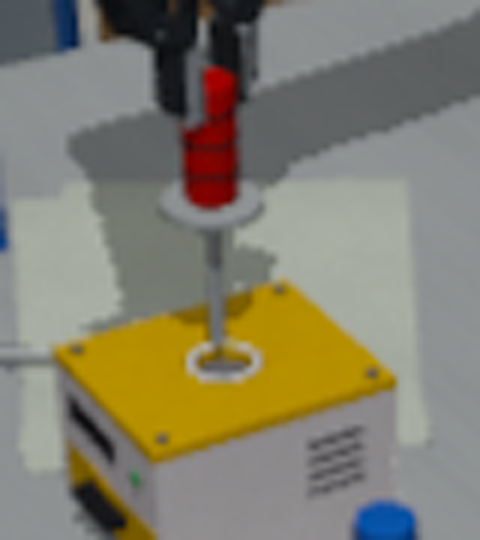

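View pics/t7.png

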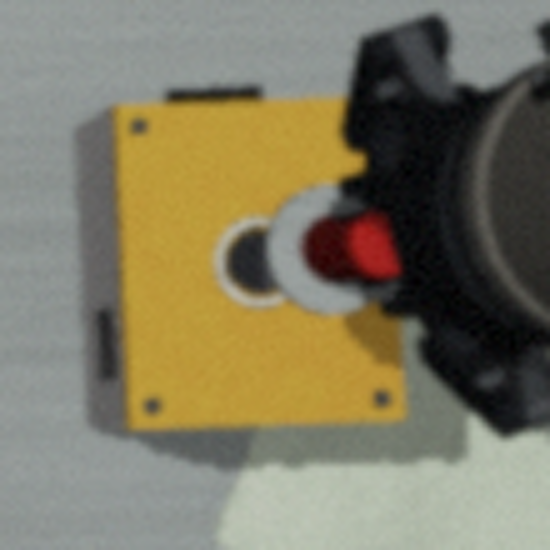

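The tip at crop (217,345) hangs over the ring at (224,361), within a few mm. I'll make a small correction and go just into the hole.

Call:
send_rows([
  [-0.1,0,0.15,0,0],
  [0,0.7,0,0,0],
  [0,0.7,0,0,0],
  [0,0.7,0,0,0],
  [0,0.7,0,0,0],
  [0,0,0,0,0],
])

```text
clock: 10.62
tcp_pos: [0.4863, -0.2631, 0.1706]
orientation: [-1.557, -0.236, 0.238]
contact_force: [0.2, -0.5, -0.7]
grip_width: 0.0228
```

```bash
python3 - <<'E'
from bench import r
from h import *
go(r,(.4887,-.262,.139))
f=r.grab_frame("scene");x0,y0=240,90
cv2.imwrite("pics/s8.png",cv2.resize(f["image"][y0:y0+90,x0:x0+80,::-1],None,fx=6,fy=6,interpolation=cv2.INTER_CUBIC))
E
```

```text
t 10.62 tcp [ 0.4863 -0.2631  0.1706] x [ 0.955  0.297 -0.001] y [-0.001  0.001 -1.   ] z [-0.297  0.955  0.001] F [ 0.2 -0.5 -0.7] w 0.0228
need cm [0.26 3.16 0.03]
```

View pics/s8.png

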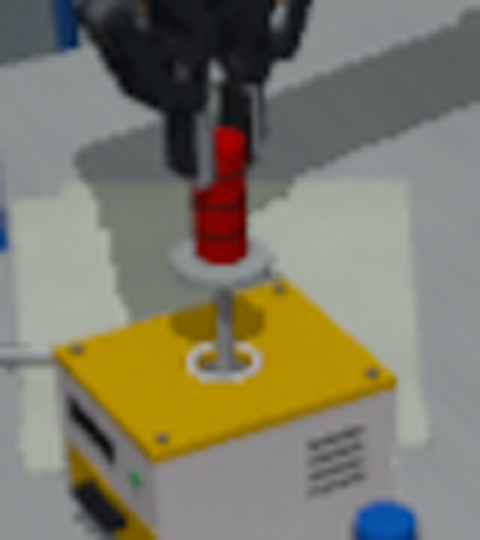

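The tip is inside the ring with no contact force. Pressing now.

Call:
send_rows([
  [0.1,0.6,0,0,0],
  [0,0.6,0,0,0],
  [0,0.6,0,0,0],
  [0,0.5,0,0,0],
  [0,0.4,0,0,0],
  [0,0.4,0,0,0],
  [0,0.2,0,0,0],
  [0,0,0,0,0],
  [0,0,0,0,0],
  [0,0,0,0,0],
])

```text
clock: 11.92
tcp_pos: [0.4878, -0.2631, 0.1386]
orientation: [-1.558, -0.237, 0.237]
contact_force: [-1.9, 0.3, 4.5]
grip_width: 0.0226
```

```bash
python3 - <<'E'
from bench import r
from h import *
go(r,(.4887,-.262,.139))
f=r.grab_frame("scene");x0,y0=240,90
cv2.imwrite("pics/s9.png",cv2.resize(f["image"][y0:y0+100,x0:x0+80,::-1],None,fx=6,fy=6,interpolation=cv2.INTER_CUBIC))
E
```

```text
t 11.93 tcp [ 0.4878 -0.2631  0.1386] x [0.955 0.297 0.   ] y [ 0. -0. -1.] z [-0.297  0.955 -0.   ] F [-1.9  0.3  4.5] w 0.0226
need cm [ 0.12 -0.04  0.08]
```

View pics/s9.png

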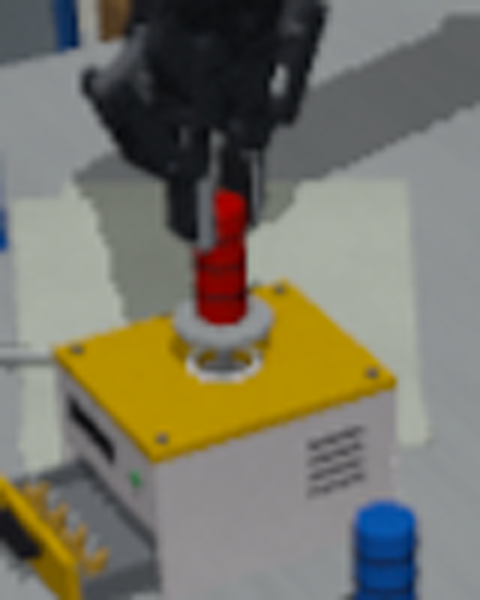

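The tray has sprung out (crop (50,530)). I'll press 2 mm further for margin, then lift clear.

Call:
send_rows([
  [0,0.2,0,0,0],
  [0,0,0,0,0],
  [0,0,0,0,0],
  [0,-1,0,0,0],
  [0,-2,0,0,0],
  [0,-2.5,0,0,0],
  [0,-3,0,0,0],
  [0,-3,0,0,0],
  [0,-2.2,0,0,0],
  [0,0,0,0,0],
  [0,0,0,0,0],
])

```text
clock: 13.35
tcp_pos: [0.4871, -0.2627, 0.2722]
orientation: [-1.557, -0.236, 0.238]
contact_force: [0.2, 0.9, -1.4]
grip_width: 0.0229
```

```bash
python3 - <<'E'
from bench import r
from h import *
go(r,(.508,.0445,.272))
f=r.grab_frame("scene");x0,y0=240,70
cv2.imwrite("pics/s10.png",cv2.resize(f["image"][y0:y0+120,x0:x0+100,::-1],None,fx=5,fy=5,interpolation=cv2.INTER_CUBIC))
o=r.get_obs()
for z in (0,.07,.135): print(z,((proj(f,o["tcp_pos"]-[0,0,.104]+[0,0,z])-[x0,y0])*5).round(1))
E
```

```text
t 13.35 tcp [ 0.4871 -0.2627  0.2722] x [ 0.955  0.297 -0.001] y [-0.002  0.001 -1.   ] z [-0.297  0.955  0.001] F [ 0.2  0.9 -1.4] w 0.0229
need cm [11.13  0.05 28.71]
0 [179.7 270.7]
0.07 [173.  153.3]
0.135 [166.4  35.7]
```

View pics/s10.png

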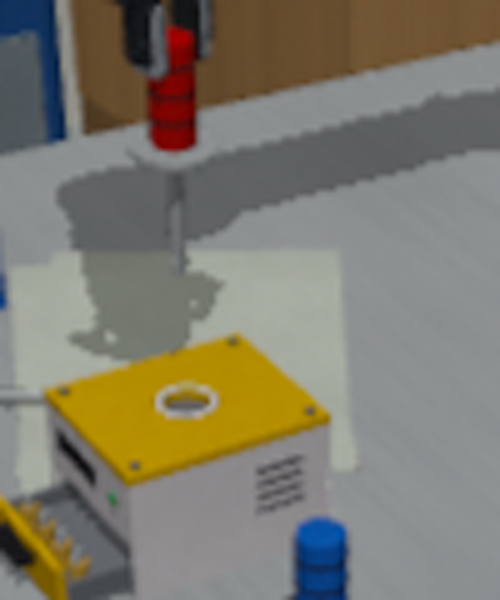

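The pin is unslipped (tip at (179,272), predicted (180,271)) and the tray stays out. Back to the stand.

Call:
send_rows([
  [0.7,0,1.9,0,0],
  [1.4,0,3.8,0,0],
  [1.7,0,4.3,0,0],
  [1.7,0,4.3,0,0],
  [1.7,0,4.3,0,0],
  [1.7,0,4.3,0,0],
  [1.4,0,3.8,0,0],
  [0.8,0,2.0,0,0],
  [0,0,0,0,0],
  [0,0,0,0,0],
  [0,0,0,0,0],
])

```text
clock: 14.78
tcp_pos: [0.5082, 0.0428, 0.2731]
orientation: [-1.558, -0.235, 0.236]
contact_force: [0.3, -1.0, -0.6]
grip_width: 0.0231
```

```bash
python3 - <<'E'
from bench import r
from h import *
go(r,(.508,.0445,.200))
f=r.grab_frame("wrist");cv2.imwrite("pics/w11.png",f["image"][:,:,::-1])
E
```

```text
t 14.78 tcp [0.5082 0.0428 0.2731] x [ 0.955  0.295 -0.001] y [-0. -0. -1.] z [-0.295  0.955 -0.   ] F [ 0.3 -1.  -0.6] w 0.0231
need cm [0.03 7.31 0.18]
```

Descend to just above the well and look.

Call:
send_rows([
  [0,1,0.15,0,0],
  [0,2.5,0,0,0],
  [0,2.5,0,0,0],
  [0,1.6,0,0,0],
  [0,0,0,0,0],
  [0,0,0,0,0],
])

```text
clock: 15.58
tcp_pos: [0.5086, 0.0456, 0.1981]
orientation: [-1.558, -0.238, 0.236]
contact_force: [-0.1, 0.7, -0.8]
grip_width: 0.0231
```

```bash
python3 - <<'E'
from bench import r
from h import *
go(r,(.508,.0445,.119))
o=r.get_obs()
f=r.grab_frame("scene");x0,y0=280,140
cv2.imwrite("pics/s12.png",cv2.resize(f["image"][y0:y0+100,x0:x0+80,::-1],None,fx=6,fy=6,interpolation=cv2.INTER_CUBIC))
for z in (0,.07,.135): print(z,((proj(f,o["tcp_pos"]-[0,0,.104]+[0,0,z])-[x0,y0])*6).round(1))
f=r.grab_frame("top");x0,y0=250,140
cv2.imwrite("pics/t12.png",cv2.resize(f["image"][y0:y0+110,x0:x0+110,::-1],None,fx=5,fy=5,interpolation=cv2.INTER_CUBIC))
E
```

```text
t 15.57 tcp [0.5086 0.0456 0.1981] x [0.955 0.297 0.001] y [ 0.001  0.    -1.   ] z [-0.297  0.955 -0.   ] F [-0.1  0.7 -0.8] w 0.0231
need cm [-0.09  7.91 -0.09]
0 [290.7 408. ]
0.07 [296.  264.7]
0.135 [301.3 119.3]
```

View pics/s12.png

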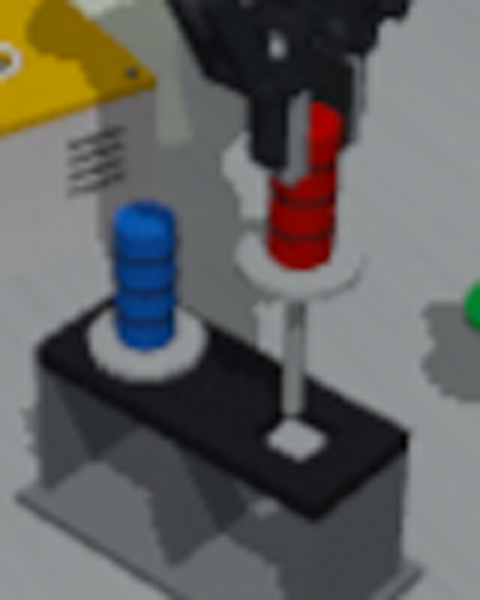

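View pics/t12.png

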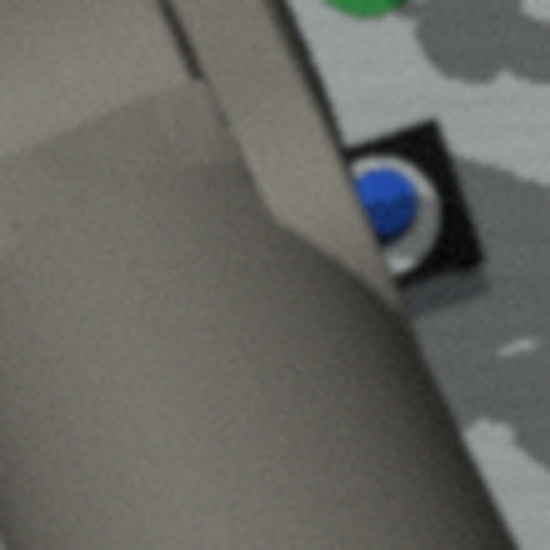

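The tip (292,415) is directly above the open well (297,440). Lowering a little, checking the force.

Call:
send_rows([
  [0,0.6,0,0,0],
  [0,0.6,0,0,0],
  [0,0.6,0,0,0],
  [0,0.6,0,0,0],
  [0,0,0,0,0],
])

```text
clock: 16.3
tcp_pos: [0.5076, 0.0454, 0.1728]
orientation: [-1.558, -0.236, 0.238]
contact_force: [0.7, 0.0, -1.5]
grip_width: 0.0225
```

```bash
python3 - <<'E'
from bench import r
from h import *
go(r,(.508,.0445,.119))
f=r.grab_frame("scene");x0,y0=280,140
cv2.imwrite("pics/s13.png",cv2.resize(f["image"][y0:y0+100,x0:x0+80,::-1],None,fx=6,fy=6,interpolation=cv2.INTER_CUBIC))
E
```

```text
t 16.3 tcp [0.5076 0.0454 0.1728] x [ 0.955  0.297 -0.001] y [-0.001  0.    -1.   ] z [-0.297  0.955  0.   ] F [ 0.7  0.  -1.5] w 0.0225
need cm [ 0.02  5.38 -0.1 ]
```

View pics/s13.png

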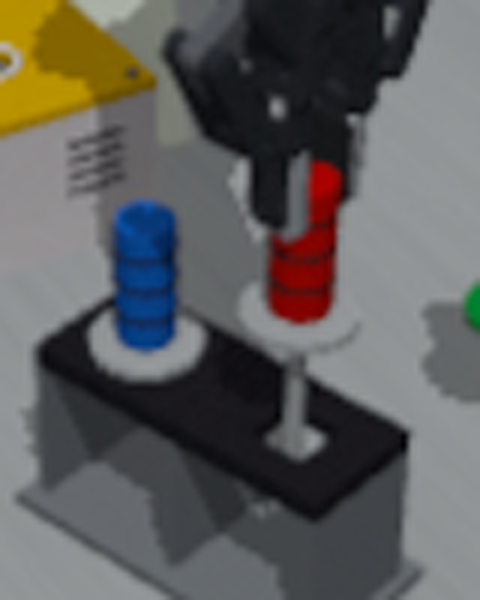

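In the well without contact. Lowering to the seat, about 1 mm short.

Call:
send_rows([
  [0,1,0,0,0],
  [0,1.2,0,0,0],
  [0,1.2,0,0,0],
  [0,1,0,0,0],
  [0,0.6,0,0,0],
  [0,0.3,0,0,0],
  [0,0,0,0,0],
  [0,0,0,0,0],
])

```text
clock: 17.35
tcp_pos: [0.5083, 0.0455, 0.1207]
orientation: [-1.558, -0.237, 0.236]
contact_force: [-0.8, 0.0, -0.9]
grip_width: 0.023
```

```bash
python3 - <<'E'
from bench import r
from h import *
go(r,(.508,.0445,.118))
E
```

```text
t 17.35 tcp [0.5083 0.0455 0.1207] x [0.955 0.297 0.001] y [ 0.001  0.    -1.   ] z [-0.297  0.955 -0.   ] F [-0.8  0.  -0.9] w 0.023
need cm [-0.06  0.27 -0.08]
```

Call:
send_rows([
  [0,0.2,0,0,0],
  [0,0,0,0,0],
  [0,0,0,0,0.4],
  [0,0,0,0,0.7],
  [0,0,0,0,1],
  [0,0,0,0,1],
  [0,0,0,0,1],
  [0,-1,0,0,1],
  [0,-2,0,0,1],
  [0,-3,0,0,1],
  [0,-3,0,0,1],
  [0,-3,0,0,1],
])

```text
clock: 18.85
tcp_pos: [0.5079, 0.0456, 0.2401]
orientation: [-1.558, -0.238, 0.237]
contact_force: [0.4, 0.1, 0.0]
grip_width: 0.0853
```

Call:
send_rows([
  [0,-2,0,0,1],
  [0,0,-5,0,1],
  [0,0,-5,0,1],
  [0,0,-5,0,1],
  [0,0,-5,0,1],
  [0,0,0,0,1],
  [0,0,0,0,1],
])

```text
clock: 19.73
tcp_pos: [0.5674, -0.1448, 0.2588]
orientation: [-1.557, -0.237, 0.237]
contact_force: [0.3, 1.1, 0.5]
grip_width: 0.0852
```

```bash
python3 - <<'E'
from bench import r
from h import *
go(r,(.508,.0445,.118))
f=r.grab_frame("scene");x0,y0=230,100
cv2.imwrite("pics/s14.png",cv2.resize(f["image"][y0:y0+220,x0:x0+200,::-1],None,fx=2.7,fy=2.7,interpolation=cv2.INTER_CUBIC))
h=cv2.cvtColor(f["image"],cv2.COLOR_RGB2HSV).astype(int)
red=((h[...,0]<8)|(h[...,0]>172))&(h[...,1]>150)&(h[...,2]>60)
c,a,_=blob(red,310,170,345,225);print('red scene',c,a,at(f,*c,.119).round(4))
c,a,_=blob((abs(h[...,0]-113)<12)&(h[...,1]>120),290,165,320,206);print('blue scene',c,a,at(f,*c,.119).round(4))
f=r.grab_frame("top");cv2.imwrite("pics/t14.png",f["image"][:,:,::-1])
E
```

```text
t 19.73 tcp [ 0.5674 -0.1448  0.2588] x [0.955 0.298 0.   ] y [ 0.     0.001 -1.   ] z [-0.298  0.955  0.001] F [0.3 1.1 0.5] w 0.0852
need cm [-0.04 14.09 19.83]
red scene [329.01709402 199.12393162] 234 [0.5068 0.0439 0.119 ]
blue scene [303.67699115 185.49557522] 226 [ 0.531  -0.0324  0.119 ]
```

View pics/s14.png

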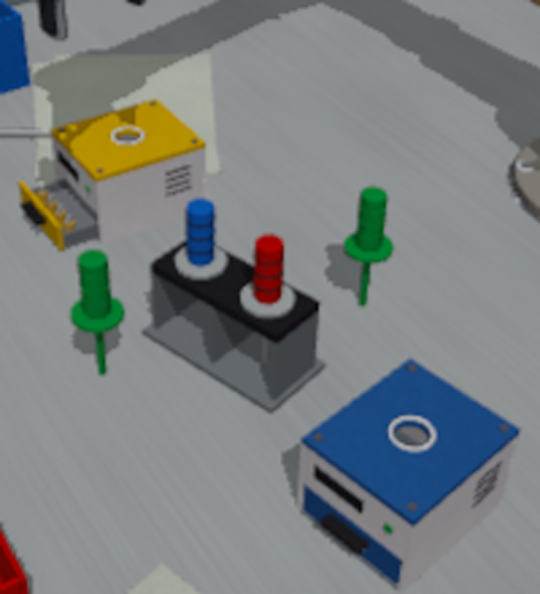

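View pics/t14.png

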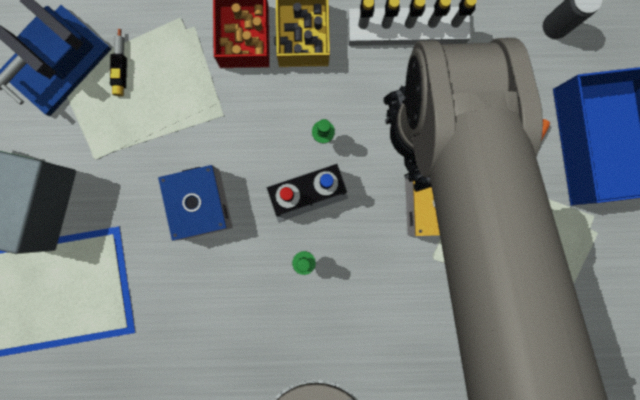

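The pin is seated upright in its well, with its pixel centroid within 0.4 px of the start. The punch hasn't moved, the yellow tray is out, the blue unit is shut and the arm is clear. Handing in.

```bash
python3 - <<'E'
from bench import r
print(r.hand_in())
E
```

```text
the job is handed in; nothing more can be done
None
```

I pushed the red-handled pin down through the hole in the yellow lid until the catch tripped and the tray sprang out. I then put the pin back upright in its own well and let go. The job was handed in at about 20 s of the 64 s allowed; `hand_in()` gives no verdict.

What the last checks showed:
- **Pin:** it stands in its well with its collar on the stand, and its handle's centroid is within 0.4 px of where it started.
- **Punch:** it moved by less than 0.1 px in the scene camera.
- **Trays:** the yellow tray is out and the blue unit is still shut.
- **Gripper:** it is open and well clear, with contact force near zero.

- **Not measured directly:** I couldn't see the catch, so its travel and return are inferred. The tray came out at about 5 N, I pressed 2 mm further after that, and the pin was then lifted fully out.
- **Small disagreements:** the gripper read 23 mm on the 26 mm handle, and the top view suggested the pin was tilted 2–3° in the grip. My sightings of the empty well also differed by a few mm. The pin met no side contact going into the hole or the well.

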